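Snug the neck clamp with the adjustable wrench

ROBOT

A 7-joint arm with a two-finger parallel gripper is mounted at the origin on the work surface. World frame = base frame: x ahead of the robot, y to its left, z up, the work surface at z = 0. Lengths are in m, angles in rad, forces in N, time in s.
With the tool pointing down it reaches from about 0.4 to 0.85 m from the base axis. Payload 10.4 kg.
Tool frame: the origin (TCP) lies between the finger pads; the fingertips stand ahead of it and the grasp point (between the pads) lies 5 mm behind it (manip.tip_extent is the z of the fingertips in the tool frame, in m); z points along the fingers, y is the line along which they close (so a half turn about z gives the same grasp; the last joint's range is limited). The gripper opens to 85 mm and grips with 20 to 120 N. Pads are 22 mm wide; open, the fingers measure 114 mm over their backs; the gripper's body (76 mm by 85 mm) begins 54 mm behind the grasp point. The pads swing forward as they close: fully open they stand 13 mm farther back than shut.
Start: joints at [-1.324, 0.332, -0.065, 1.46, 0.022, 1.35, -0.088], TCP at [0.167, 0.602, 0.245] pointing down, gripper open.
Joint ranges: [-2.6, 2.6], [-0.5, 2.12], [-1.47, 1.34], [0.16, 2.42], [-1.27, 4.41], [0.06, 2.06], [-2.6, 2.6]. Speed limits (rad/s): [2.22, 2.22, 2.79, 2.79, 3.14, 3.14, 3.14].

INTERFACE

Orientations are given as a unit quaternion [x, y, z, w].
In Python, from workcell import status, viewer, manip gives the robot as it stands.
- The arm moves only by the tool play_rows, never from a script. Its argument "plan" is one flat list of numbers, 7 for each row, row after row: the turn, a rotation vector about the tool's x, y, z in degrees, then the shift along the tool's x, y, z in m, then the opening, from 0 (shut) to 1 (fully open). In form: [ax, ay, az, dx, dy, dz, grip, ax, ay, az, dx, dy, dz, grip, ...]. A call has 1 to 20 rows; each row is the pose to reach, as a shift and turn from the pose commanded when the call began, along the tool's axes at that moment; what a row does not reach only later rows make up. A row lasts 1/8 s, in which the tool goes at most 62.5 mm and 10.7 degrees, less where a joint would pass 70% of its speed; a pose out of reach is approached as far as the arm can. A call with a gripper value outside its range is refused whole. The fingers move at their own pace and stop on an object; "squeeze" is the grip in N (left out, the last holds). Time passes only in rows, so rows that repeat a pose let the fingers close. It gives the time, the measured TCP pose, the force, the opening and the grip force at its end, in the units of the state.
- status.get_obs(): the state, without advancing time (a new reading comes with each control period).
- viewer.camera(name): name is "scene" or "top" or "wrist"; returns the picture (480x640x3 uint8, red, green, blue); there is no depth.
- viewer.camera_model(name): a dict with "fx", "fy", "cx", "cy" (pixels), "D" ([k1, k2, p1, p2, k3] as OpenCV has them; the pictures are not rectified), "R" (3x3) and "t" (3): a world point X has camera coordinates R X + t. Camera axes: x right, y down, z forward; pixel columns grow to the right and rows downward; lengths in m; the calibration is good to about 2 mm. A picture is of the moment at which its call begins: read the wrist's pose just before it. camera_model takes no time and is no camera call; for the wrist camera it gives the pose at the moment of the call.
- manip.hand_in(): hands the job in; it is judged then, once.
The state is a dict: "clock": time; "joint_pos": joint angles; "joint_velocities": joint speeds; "tau": joint torques, N m; "position": TCP position; "ee_rot": TCP orientation; "ft_force": force on the tool from outside, world axes, zero at the start; "torque": the same for the moment, N m; "grip_width": opening from 0.0 (shut) to 1.0 (fully open); "grasp_force": force on a finger pad.
Only numpy, scipy, OpenCV 4.12 (cv2) and the standard library are available. Lean on these libraries where they do the work, as an engineer would, in place of code of your own. Each camera call takes 0.05 s, during which the arm holds its last target. There are 200 camera calls.

TASK

On the clamp that holds the guitar neck, roll the adjustable wrench's brass thumb roll clockwise (seen from above) until the jaws just fit the nut and it stops. Then press the wrench's handle down onto its red bumper so that the nut turns with it, and let go. Leave the empty clamp and its wrench alone.

Things in the scene. Friction and masses are not known exactly. Their poses are not given: they have to be found in the camera images.
- thumb_roll (a point): Middle of the brass thumb roll of the adjustable wrench on the clamp holding the guitar neck: upright round barrel, 26 mm across, 30 mm tall, red index line on top, 12 mm clear above the steel wrench head; about 0.21 m up, 65 mm free of the clamp. Turns with the wrench: z = roll's axis (up at start), -y to the handle end, x from the robot's side into the clamp. 34 mm to -y and 59 mm above the nut's axis.
- worm (a joint): Turn of that thumb roll (worm), rad: 0 = jaws wide open; grows clockwise seen from above; the movable jaw comes down 5 mm per rad. Starts between 0 and 0.5; at 1.45 the jaws just fit the nut and the roll stops hard. Takes about 0.1 N m (grip of 20 N, a single twist) and stays where it is left.
- handle_top (a point): Point on the upper edge of that wrench's handle, 175 mm from the nut's axis (handle ends at 247 mm). Steel handle 13 mm thick (x), 24 mm deep (z), level at the start, this point about 0.162 m above the bench. Axes turn with the wrench: z up, -y to the handle's end, x into the clamp. The nut's axis is along x, 12 mm below and 175 mm to +y of this point.
- wrench (a joint): Swing of that wrench about the nut's level axis, rad: 0 = handle level (start), grows as the handle goes down, 0.52 = handle on the red bumper below it (hard stop; handle_top is then about 90 mm lower). Stays where it is left; pushing down at handle_top takes about 3 N.
- nut (a joint): Turn of the brass hexagon nut (24 mm across flats, 16 mm thick) of the draw bolt of the clamp with the neck, rad, 0 at start, same direction as joint wrench. With the jaws fitting it follows the wrench with a few degrees of slack; with the jaws open the wrench slips round it.
- spare_thumb_roll (a point): Same point on the thumb roll of the identical wrench on the other, empty clamp (no neck in it); to be left alone.
- spare_worm (a joint): Turn of the empty clamp's thumb roll, rad, 0 at the start; to be left alone.
- spare_handle_top (a point): Same point on the handle of the empty clamp's wrench; to be left alone.

How it is judged:
By the outcome, as a careful person would: the job done as asked, in the order asked, and still so for the second after the job is handed in, with the robot touching nothing.
It also fails if it takes over 45 s, if anything falls off the work surface, if the arm or the gripper's body presses on something with over 40 N, if the wrist force passes 120 N, or if a joint passes its speed limit or range.

## Working session

There is one attempt and no reset: what is moved stays moved. The work goes in short steps, Python scripts to look and compute and a tool call to move; the robot and the scene stay as the last step left them, time stands still between calls to the robot, and variables do not carry over. Pictures are saved under pics/ and viewed, at most 10 in all, crops included, and the job is handed in when it is done.

Besides the shell and the picture viewer there is one more tool, called after ">>>" by a JSON object that holds its "fn" and its "kwargs". play_rows: Moves the arm, as the interface text tells. Its arguments: {"type":"object","properties":{"plan":{"type":"array","items":{"type":"number"}},"squeeze":{"type":"number"}},"required":["plan"]}

```bash
mkdir -p pics; python3 - <<'E'
from workcell import status, viewer, manip
import cv2,numpy as np
o=status.get_obs();print({k:np.round(v,3) for k,v in o.items()},manip.tip_extent)
a={n:viewer.camera(n) for n in("scene","top","wrist")}
for n in a: cv2.imwrite(f"pics/{n}0.png",a[n][:,:,::-1]); 
for n in a:
  m=viewer.camera_model(n);print(n,{k:np.round(v,4).tolist() for k,v in m.items()})
E
```

```text
{'clock': np.float64(0.0), 'joint_pos': array([-1.324,  0.333, -0.065,  1.461,  0.022,  1.35 , -0.089]), 'joint_velocities': array([-0.001,  0.001, -0.001, -0.001, -0.   , -0.001,  0.001]), 'tau': array([-1.0000e-03, -6.2547e+01,  4.8000e-02, -3.9159e+01,  1.6000e-02,
        1.0000e-02, -0.0000e+00]), 'position': array([0.166, 0.602, 0.244]), 'ee_rot': array([ 0.134,  0.991, -0.001, -0.   ]), 'ft_force': array([-0.21 ,  0.33 ,  0.279]), 'torque': array([ 0.014, -0.026,  0.042]), 'grasp_force': np.float64(0.0), 'grip_width': np.float64(0.999)} 0.014
scene {'fx': 499.4096, 'fy': 499.4096, 'cx': 327.5767, 'cy': 234.554, 'D': [-0.0182, 0.0, 0.0, 0.0, 0.0], 'R': [[0.8456, 0.5336, -0.0116], [0.4156, -0.6719, -0.6131], [-0.335, 0.5136, -0.7899]], 't': [-0.4829, -0.1138, 1.3317]}
top {'fx': 474.7168, 'fy': 474.7168, 'cx': 320.407, 'cy': 240.9759, 'D': [-0.0659, 0.0, 0.0, 0.0, 0.0], 'R': [[0.0169, -0.9996, 0.0213], [-0.9911, -0.0195, -0.1314], [0.1317, -0.0189, -0.9911]], 't': [-0.0182, 0.5902, 1.0091]}
wrist {'fx': 430.7168, 'fy': 430.7168, 'cx': 318.9666, 'cy': 238.8534, 'D': [-0.0346, 0.0, 0.0, 0.0, 0.0], 'R': [[0.2666, 0.9638, -0.0006], [0.914, -0.2526, 0.3174], [0.3058, -0.0852, -0.9483]], 't': [-0.6234, -0.0415, 0.38]}
```

View pics/scene0.png

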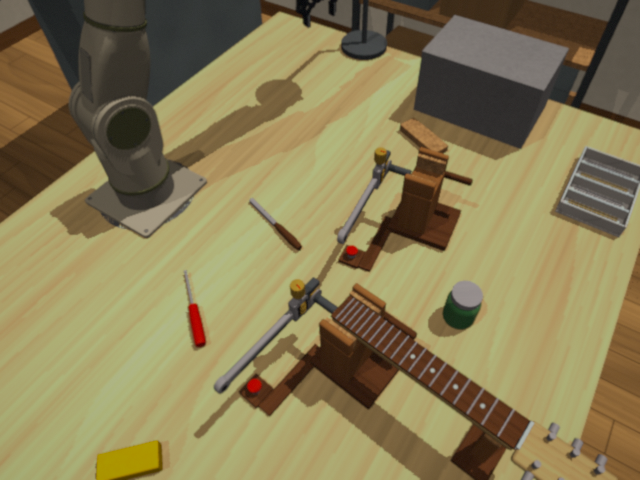

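View pics/top0.png

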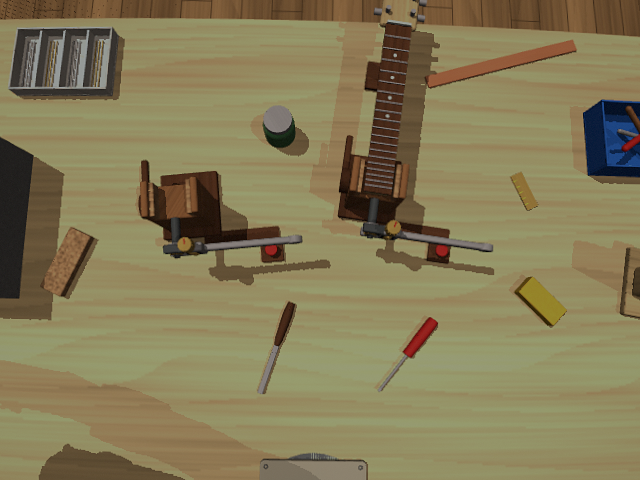

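The neck clamp is the right one in the top view: its roll is near (393,228) and the handle runs to (490,247). In the scene view its roll is near (298,290) and the handle end is at (222,385). I'll enlarge both views.

```bash
python3 - <<'E'
import cv2,numpy as np
a=cv2.imread("pics/top0.png")[200:275,355:505]; b=cv2.imread("pics/scene0.png")[270:400,200:360]
A=cv2.resize(a,None,fx=5,fy=5,interpolation=2)[:280]; B=cv2.resize(b[0:60,60:160],None,fx=5,fy=5,interpolation=2)
B=cv2.copyMakeBorder(B,0,0,0,750-500,0)
cv2.imwrite("pics/crop1.png",np.vstack([A,B]))
E
```

```text
(no output)
```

View pics/crop1.png

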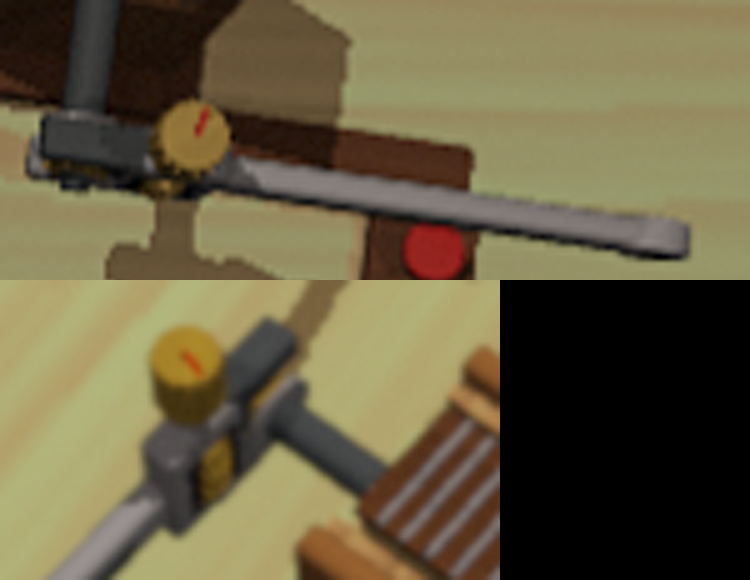

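```bash
cat > h.py <<'E'
import numpy as np,cv2
from workcell import status,viewer,manip
from scipy.spatial.transform import Rotation as Ro
def ray(n,p,m=None):
    m=m or viewer.camera_model(n);K=np.array([[m['fx'],0,m['cx']],[0,m['fy'],m['cy']],[0,0,1.]])
    u=cv2.undistortPoints(np.array([[p]],float),K,np.array(m['D'],float))[0,0]
    R=np.array(m['R']);d=R.T@np.array([*u,1.]);return -R.T@np.array(m['t']),d/np.linalg.norm(d)
def tri(rs):
    A=sum(np.eye(3)-np.outer(d,d) for c,d in rs);b=sum((np.eye(3)-np.outer(d,d))@c for c,d in rs)
    X=np.linalg.solve(A,b);return X,[np.linalg.norm((np.eye(3)-np.outer(d,d))@(X-c)) for c,d in rs]
def atz(r,z): return r[0]+r[1]*(z-r[0][2])/r[1][2]
def rel(P,R): # shift & rotvec(deg) in tool axes to reach
    o=status.get_obs();T=Ro.from_quat(o['ee_rot'])
    return T.inv().apply(np.array(P)-o['position']).round(4),(T.inv()*R).as_rotvec(degrees=True).round(2)
def down(az): # tool z down, tool y at azimuth az deg
    a=np.radians(az);y=np.array([np.cos(a),np.sin(a),0]);z=np.array([0,0,-1.]);return Ro.from_matrix(np.c_[np.cross(y,z),y,z])
E
python3 - <<'E'
from h import *
X,e=tri([ray("top",(393.6,226.4)),ray("scene",(297.4,285))]);print("rolltop",X,e)
print(atz(ray("top",(393.6,226.4)),.225),atz(ray("scene",(297.4,285)),.225))
E_,e=tri([ray("top",(491.5,248)),ray("scene",(222,386))]);print("end",E_,e)
a=atz(ray("top",(412,236.5)),.162);b=atz(ray("top",(480,246)),.162)
print(a,b,np.degrees(np.arctan2(*(b-a)[1::-1])))
print(rel([X[0],X[1],.35],down(30)))
E
```

```text
rolltop [ 0.59636059 -0.13718061  0.222754  ] [np.float64(0.0009030974473469405), np.float64(0.000903097447346875)]
[ 0.59529945 -0.13737515  0.225     ] [ 0.59794727 -0.13767573  0.225     ]
end [ 0.5712565  -0.34113686  0.15767259] [np.float64(0.005454782758176151), np.float64(0.005454782758176358)]
[ 0.58653767 -0.1847117   0.162     ] [ 0.57034155 -0.32022648  0.162     ] -96.8154033090009
(array([-0.6113, -0.5981, -0.1046]), array([-6.000e-02,  3.000e-02,  4.454e+01]))
```

>>> {"fn": "play_rows", "kwargs": {"plan": [0, 0, 0, 0, 0, -0.06, 0.7, 0, 0, 0, 0, 0, -0.105, 0.7, 0, 0, 44.5, -0.611, -0.598, -0.105, 0.7, 0, 0, 44.5, -0.611, -0.598, -0.105, 0.7, 0, 0, 44.5, -0.611, -0.598, -0.105, 0.7, 0, 0, 44.5, -0.611, -0.598, -0.105, 0.7, 0, 0, 44.5, -0.611, -0.598, -0.105, 0.7, 0, 0, 44.5, -0.611, -0.598, -0.105, 0.7, 0, 0, 44.5, -0.611, -0.598, -0.105, 0.7, 0, 0, 44.5, -0.611, -0.598, -0.105, 0.7, 0, 0, 44.5, -0.611, -0.598, -0.105, 0.7, 0, 0, 44.5, -0.611, -0.598, -0.105, 0.7, 0, 0, 44.5, -0.611, -0.598, -0.105, 0.7, 0, 0, 44.5, -0.611, -0.598, -0.105, 0.7, 0, 0, 44.5, -0.611, -0.598, -0.105, 0.7, 0, 0, 44.5, -0.611, -0.598, -0.105, 0.7, 0, 0, 44.5, -0.611, -0.598, -0.105, 0.7, 0, 0, 44.5, -0.611, -0.598, -0.105, 0.7, 0, 0, 44.5, -0.611, -0.598, -0.105, 0.7], "squeeze": 20}}

```text
clock: 2.52
position: [0.596, -0.1354, 0.3504]
ee_rot: [0.499, 0.867, 0.001, -0.0]
ft_force: [-0.4, 0.4, -0.8]
grip_width: 0.7
grasp_force: 0.0
```

```bash
python3 - <<'E'
from h import *
m=viewer.camera_model("wrist");a=viewer.camera("wrist");cv2.imwrite("pics/w1.png",a[:,:,::-1])
import pickle;pickle.dump(m,open("w1.pkl","wb"))
o=status.get_obs();print(o['position'],o['joint_pos'],o['clock'],o['grip_width'])
for X in([.596,-.137,.223],[.570,-.320,.162]):print(cv2.projectPoints(np.array([X]),cv2.Rodrigues(np.array(m['R']))[0],np.array(m['t']),np.array([[m['fx'],0,m['cx']],[0,m['fy'],m['cy']],[0,0,1.]]),np.array(m['D']))[0])
E
```

```text
[ 0.59603965 -0.13545739  0.35055146] [-0.45364199  0.32756249  0.80387546  1.35752843 -0.23499251  1.55282857
  0.85351127] 2.575 0.6960502689277944
[[[318.34863476 233.33990344]]]
[[[186.99518769 371.02208704]]]
```

View pics/w1.png

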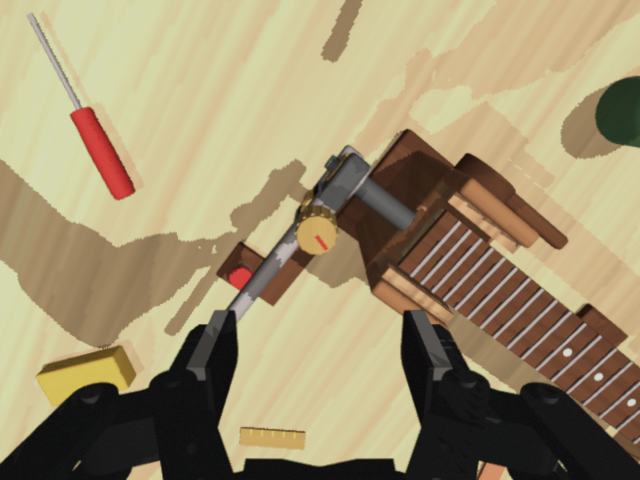

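The roll top shows at (318,231), against a predicted (318,233), so the estimate is good to 1 mm. I'll descend, then close.

>>> {"fn": "play_rows", "kwargs": {"plan": [0, 0, 0, -0.001, 0, 0.05, 0.55, 0, 0, 0, -0.001, 0, 0.095, 0.55, 0, 0, 0, -0.001, 0, 0.12, 0.55, 0, 0, 0, -0.001, 0, 0.135, 0.55, 0, 0, 0, -0.001, 0, 0.143, 0.55, 0, 0, 0, -0.001, 0, 0.143, 0.55, 0, 0, 0, -0.001, 0, 0.143, 0.0, 0, 0, 0, -0.001, 0, 0.143, 0.0, 0, 0, 0, -0.001, 0, 0.143, 0.0, 0, 0, 0, -0.001, 0, 0.143, 0.0, 0, 0, 0, -0.001, 0, 0.143, 0.0], "squeeze": 20}}

```text
clock: 3.95
position: [0.596, -0.1386, 0.2084]
ee_rot: [0.5, 0.866, -0.0, -0.0]
ft_force: [-6.1, -0.7, 5.3]
grip_width: 0.298
grasp_force: 20.6
```

```bash
python3 - <<'E'
from h import *
a=viewer.camera("wrist");s=viewer.camera("scene")
cv2.imwrite("pics/w2.png",np.hstack([cv2.resize(a[180:480,120:520],None,fx=1,fy=1),cv2.resize(s[230:380,220:420],(400,300))])[:,:,::-1])
print({k:np.round(v,3) for k,v in status.get_obs().items()})
E
```

```text
{'clock': np.float64(4.05), 'joint_pos': array([-0.442,  0.395,  0.77 ,  1.583, -0.284,  1.279,  0.895]), 'joint_velocities': array([ 0.   , -0.002, -0.002,  0.002, -0.001,  0.   ,  0.   ]), 'tau': array([-1.4340e+00, -4.9691e+01,  9.6150e+00, -3.7349e+01, -9.1100e-01,
       -1.7400e+00, -1.3000e-02]), 'position': array([ 0.596, -0.139,  0.208]), 'ee_rot': array([ 0.5  ,  0.866, -0.   , -0.   ]), 'ft_force': array([-5.601, -0.674,  5.44 ]), 'torque': array([-0.168,  1.222, -0.027]), 'grasp_force': np.float64(20.555), 'grip_width': np.float64(0.294)}
```

View pics/w2.png

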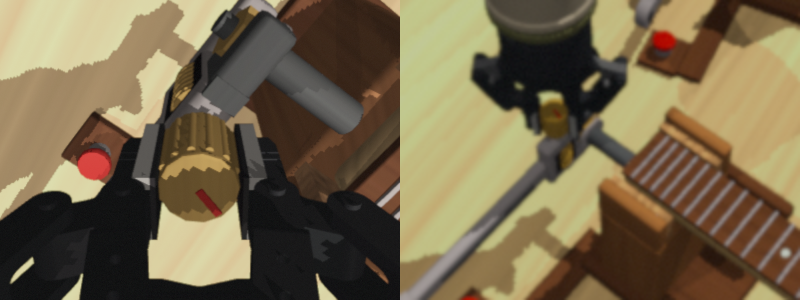

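The roll is firmly between the pads. In the left half its top is at about (200,190), with the index line pointing to (220,212). Now the single twist, clockwise from above, which is + about tool z.

>>> {"fn": "play_rows", "kwargs": {"plan": [0, 0, 6, 0, -0.001, -0.001, 0, 0, 0, 12, 0, -0.001, -0.001, 0, 0, 0, 18, 0, -0.001, -0.001, 0, 0, 0, 24, 0, -0.001, -0.001, 0, 0, 0, 30, 0, -0.001, -0.001, 0, 0, 0, 36, 0, -0.001, -0.001, 0, 0, 0, 42, 0, -0.001, -0.001, 0, 0, 0, 48, 0, -0.001, -0.001, 0, 0, 0, 48, 0, -0.001, -0.001, 0]}}

```text
clock: 5.18
position: [0.5951, -0.1387, 0.2085]
ee_rot: [0.809, 0.588, -0.001, -0.0]
ft_force: [-5.0, -2.3, -0.1]
grip_width: 0.298
grasp_force: 21.1
```

```bash
python3 - <<'E'
from h import *
o=status.get_obs();print(o['torque'],o['ft_force'],o['position'],o['joint_pos'],o['clock'],Ro.from_quat(o['ee_rot']).as_matrix()[:,1])
E
```

```text
[-0.29946653  1.02619499 -0.10487954] [-4.95211384 -2.25898645 -0.12747869] [ 0.59511313 -0.13874666  0.20846728] [-0.55445843  0.44711721  0.93952526  1.58959193 -0.37035139  1.29611202
  0.12673195] 5.175 [ 0.95122405 -0.30849941 -0.0009575 ]
```

>>> {"fn": "play_rows", "kwargs": {"plan": [0, 0, 6, -0.001, -0.001, 0, 0, 0, 0, 12, -0.001, -0.001, 0, 0, 0, 0, 18, -0.001, -0.001, 0, 0, 0, 0, 24, -0.001, -0.001, 0, 0, 0, 0, 30, -0.001, -0.001, 0, 0, 0, 0, 36, -0.001, -0.001, 0, 0, 0, 0, 42, -0.001, -0.001, 0, 0, 0, 0, 46, -0.001, -0.001, 0, 0, 0, 0, 46, -0.001, -0.001, 0, 0]}}

```text
clock: 6.3
position: [0.5949, -0.138, 0.2085]
ee_rot: [0.974, 0.227, 0.0, -0.0]
ft_force: [-1.6, 2.4, 0.5]
grip_width: 0.297
grasp_force: 21.1
```

```bash
python3 - <<'E'
from h import *
a=viewer.camera("wrist");s=viewer.camera("scene")
cv2.imwrite("pics/w3.png",np.hstack([a[180:480,120:520],cv2.resize(s[230:380,220:420],(400,300))])[:,:,::-1])
o=status.get_obs();print(o['torque'],o['ft_force'],o['position'],o['joint_pos'],o['clock'],Ro.from_quat(o['ee_rot']).as_matrix()[:,1])
E
```

```text
[0.68808896 0.17147559 0.1960216 ] [-0.69168887  3.38181868  1.61271424] [ 0.59490789 -0.13805826  0.20854192] [-0.6548262   0.52604661  1.11398021  1.59577832 -0.48439092  1.32522132
 -0.58613937] 6.4 [ 4.42501228e-01 -8.96767706e-01 -5.87728163e-04]
```

View pics/w3.png

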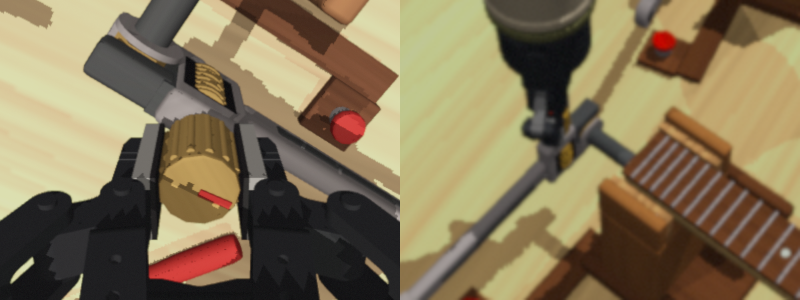

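Relative to the gripper, the index line swung back from about 45° to about 27°, and the z-moment rose to 0.2 N m. So the roll hit its stop and the pads slipped. I'll release, lift, and go above the handle with the fingers shut.

>>> {"fn": "play_rows", "kwargs": {"plan": [0, 0, 0, 0, 0, 0, 0.6, 0, 0, 0, 0, 0, 0, 0.6, 0, 0, 0, 0, 0, 0, 0.6, 0, 0, 0, 0, 0, -0.03, 0.6, 0, 0, 0, 0, 0, -0.07, 0.6, 0, 0, 0, 0, 0, -0.092, 0.6, 0, 0, -10, -0.03, 0.045, -0.092, 0.3, 0, 0, -20, -0.06, 0.09, -0.092, 0, 0, 0, -30, -0.079, 0.116, -0.092, 0, 0, 0, -40, -0.079, 0.116, -0.092, 0, 0, 0, -50, -0.079, 0.116, -0.092, 0, 0, 0, -57, -0.079, 0.116, -0.092, 0, 0, 0, -57, -0.079, 0.116, -0.092, 0, 0, 0, -57, -0.079, 0.116, -0.092, 0]}}

```text
clock: 8.15
position: [0.5744, -0.2778, 0.3002]
ee_rot: [0.75, 0.662, 0.0, -0.0]
ft_force: [0.1, 0.1, -0.5]
grip_width: -0.0
grasp_force: 0.0
```

```bash
python3 - <<'E'
from h import *
m=viewer.camera_model("wrist");a=viewer.camera("wrist");cv2.imwrite("pics/w4.png",a[:,:,::-1])
o=status.get_obs();print(o['position'],o['joint_pos'],o['clock'],o['grip_width'],o['ft_force'],Ro.from_quat(o['ee_rot']).as_matrix()[:,1])
for X in([.5755,-.277,.162],[.588,-.1725,.162]):print(cv2.projectPoints(np.array([X]),cv2.Rodrigues(np.array(m['R']))[0],np.array(m['t']),np.array([[m['fx'],0,m['cx']],[0,m['fy'],m['cy']],[0,0,1.]]),np.array(m['D']))[0])
E
```

```text
[ 0.57442434 -0.27772397  0.30021765] [-0.2612941   0.44726171  0.91263538  1.37539375 -0.35040609  1.48630048
  0.50786647] 8.2 0.002138313517480686 [-0.06178061 -0.83614535  1.09282935] [ 9.92364765e-01 -1.23337597e-01 -9.84517552e-05]
[[[320.2045499  224.57225582]]]
[[[319.39396382  48.29067045]]]
```

View pics/w4.png

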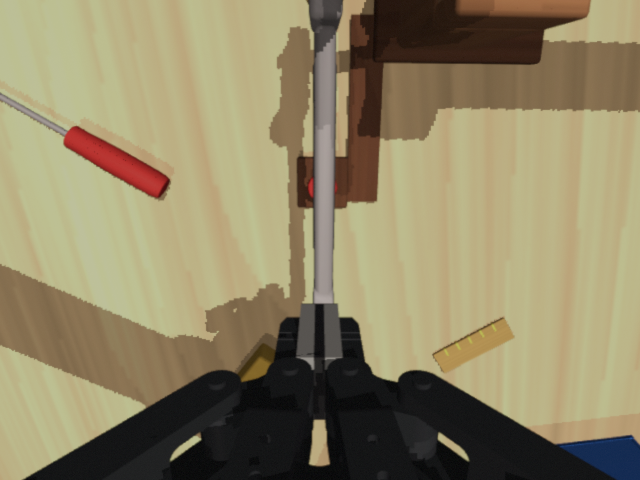

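The fingers sit over the handle, which is centred at column 324 with the bumper at (322,187). I'll press down along the handle's arc.

>>> {"fn": "play_rows", "kwargs": {"plan": [0, 0, 0, 0, 0.001, 0.05, 0, 0, 0, 0, 0, 0.001, 0.095, 0, 0, 0, 0, 0, 0.001, 0.115, 0, 0, 0, 0, 0, 0.001, 0.122, 0, 0, 0, 0, 0, 0.001, 0.13, 0, 0, 0, 0, 0, 0.001, 0.138, 0, 0, 0, 0, 0, 0.001, 0.146, 0, 0, 0, 0, 0.001, 0.001, 0.154, 0, 0, 0, 0, 0.002, 0.001, 0.162, 0, 0, 0, 0, 0.003, 0.001, 0.17, 0, 0, 0, 0, 0.005, 0.001, 0.178, 0, 0, 0, 0, 0.007, 0.001, 0.186, 0, 0, 0, 0, 0.009, 0.001, 0.193, 0, 0, 0, 0, 0.012, 0.001, 0.2, 0, 0, 0, 0, 0.012, 0.001, 0.2, 0]}}

```text
clock: 10.07
position: [0.5763, -0.2653, 0.0994]
ee_rot: [0.749, 0.663, -0.0, -0.001]
ft_force: [-0.1, -0.5, -1.3]
grip_width: -0.003
grasp_force: 0.0
```

```bash
python3 - <<'E'
from h import *
o=status.get_obs();print(o['position'],o['clock'],o['ft_force'],o['torque'])
E
```

```text
[ 0.57630517 -0.26530614  0.09936097] 10.075 [-0.13185034 -0.48720653 -1.26055856] [-0.03948312  0.00492255  0.00017724]
```

```bash
python3 - <<'E'
from h import *
a=viewer.camera("wrist");s=viewer.camera("scene")
cv2.imwrite("pics/w5.png",np.hstack([cv2.resize(a,(400,300)),cv2.resize(s[250:430,180:420],(400,300))])[:,:,::-1])
E
```

```text
(no output)
```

View pics/w5.png

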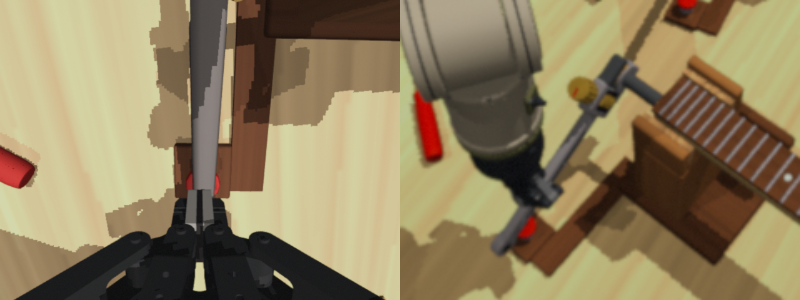

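The handle is down close to the bumper and the roll has tilted with it, so the fingers are on the handle. I'll keep pressing in small steps until the force rises.

>>> {"fn": "play_rows", "kwargs": {"plan": [0, 0, 0, 0.002, 0, 0.004, 0, 0, 0, 0, 0.003, 0, 0.008, 0, 0, 0, 0, 0.004, 0, 0.01, 0, 0, 0, 0, 0.004, 0, 0.012, 0, 0, 0, 0, 0.004, 0, 0.012, 0]}}

```text
clock: 10.8
position: [0.5778, -0.2628, 0.0901]
ee_rot: [0.749, 0.663, 0.001, 0.001]
ft_force: [-4.7, 1.5, 17.3]
grip_width: -0.0
grasp_force: 7.2
```

>>> {"fn": "play_rows", "kwargs": {"plan": [0, 0, 0, 0, 0, 0.001, 0, 0, 0, 0, 0, 0, 0.001, 0, 0, 0, 0, 0, 0, 0.001, 0]}}

```text
clock: 11.18
position: [0.5779, -0.2628, 0.0899]
ee_rot: [0.749, 0.663, 0.001, 0.001]
ft_force: [-7.5, 3.3, 24.0]
grip_width: -0.001
grasp_force: 10.2
```

Hard stop: +7 N for only 0.2 mm of travel, so the handle is on the bumper. I'll lift off and check.

>>> {"fn": "play_rows", "kwargs": {"plan": [0, 0, 0, 0, 0, -0.01, 0, 0, 0, 0, 0, 0, -0.05, 0, 0, 0, 0, 0, 0, -0.1, 0, 0, 0, 0, -0.02, 0, -0.15, 0, 0, 0, 0, -0.06, -0.05, -0.2, 0, 0, 0, 0, -0.1, -0.1, -0.25, 0, 0, 0, 0, -0.14, -0.15, -0.25, 0, 0, 0, 0, -0.14, -0.15, -0.25, 0, 0, 0, 0, -0.14, -0.15, -0.25, 0]}}

```text
clock: 12.3
position: [0.4089, -0.3848, 0.3383]
ee_rot: [0.75, 0.661, 0.001, 0.001]
ft_force: [0.8, 0.1, -0.2]
grip_width: -0.001
grasp_force: 0.0
```

```bash
python3 - <<'E'
from h import *
t=viewer.camera("top");s=viewer.camera("scene")
cv2.imwrite("pics/w6.png",np.hstack([cv2.resize(t[180:300,340:500],(400,300),interpolation=2),cv2.resize(s[260:410,200:400],(400,300),interpolation=2)])[:,:,::-1])
E
```

```text
(no output)
```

View pics/w6.png

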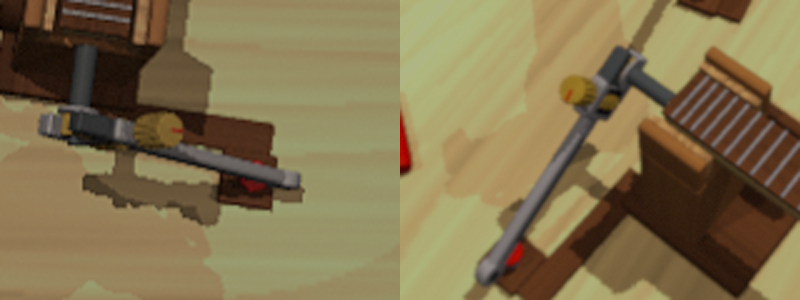

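The handle rests on the bumper (left half (258,180), right half (513,255)). The roll's index line has turned, and the arm is clear.

```bash
python3 -c "
from workcell import manip;print(manip.hand_in())"
```

```text
the job is handed in; nothing more can be done
None
```

The job is handed in: I rolled the neck clamp's thumb roll clockwise to its hard stop, pressed the handle onto the red bumper and let go, leaving the empty clamp alone; I did not check the nut's turn directly in the images.

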